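# Cap the gear casing and take a dipstick reading

### The job

Set the red filler cover on the gear casing's black filler neck so that it sits fully seated and level, and let it go. Then take the yellow-handled dipstick from the white tray, push it into the casing's slanted guide tube until its collar stops on the tube's mouth, and draw it right out again. Finish while still holding it, steady and level (rod horizontal) for reading, with its tip above the white tray and 10 to 30 cm above the bench, touching nothing else; leave the spray can, carton, screwdriver and bearing where they are.

Things in the scene. Friction and masses are not known exactly. Their poses are not given: they have to be found in the camera images.
- casing: Aluminium gear casing, fixed to the bench, standing upright: body 150 x 140 mm, top 85 mm above the bench; origin on the bench, x along the direction in which the guide tube's mouth looks (roughly away from the robot), z up. On its top the black filler neck; beside it, on its -y side, the slanted steel guide tube.
- filler_rim (a point): Centre of the upper rim of the black filler neck, 115 mm above the bench; the neck is vertical, outside diameter 54 mm, inside diameter 44 mm, 30 mm high. The cover seats on this rim.
- guide_tube: Slanted steel tube fixed to the casing, 105 mm long, outside 20 mm, bore 14 mm, flaring over the last 17 mm to 26 mm bore, 32 mm outside at the mouth. Origin at the mouth's centre, 115 mm above the bench; x points out of the tube along its axis, 40 degrees above horizontal and roughly away from the robot; y level; z square to both, upward.
- cover: Loose red cover, about 70 g, upright on the bench: disc 62 mm across, 8 mm thick; knob 22 mm across on top; below, a tapered plug 38 mm across that enters the neck with 3 mm play. Origin at the centre of the disc's underside (the face that sits on the rim), z up: disc top at z = 8 mm, knob top at 33 mm, plug's foot at -8 mm (on the bench at first).
- dipstick: Loose dipstick, about 100 g. Origin on its axis at the collar's tip-side face, which stops on the tube's mouth; x from tip to handle. Steel rod 8 mm across, tip at x = -102 mm; collar 36 mm across, x = 0 to 5; yellow handle 16 mm wide (y), 20 high (z), x = 4 to 80. At first level on the tray's posts, axis 45 mm high, z up, tip towards the robot. Fully in, its frame meets the guide tube's.
- dip_tip (a point): Tip of the dipstick's rod, on its axis.
- dip_grip (a point): Point on the dipstick's axis in its handle, 38 mm from the collar's face: a good place to grip the handle across its 16 mm width.
- tray: White drip tray, fixed, 240 (x) by 120 (y) mm, rim 12 mm high; origin at its centre on the bench, z up, x roughly away from the robot. Two grey posts, 10 mm thick, up to 28 mm wide, carry the dipstick: at x = -40 mm under the rod (47 mm high) and at x = +92 mm under the handle's end (41 mm). Tray and cover lie on either side of the casing, either way round.
- spray_can: White spray can, 54 mm diameter, 130 mm tall, loose, a bystander; origin at its foot.
- carton: Cardboard carton 70 x 90 x 50 mm, loose, a bystander; origin at its foot.
- screwdriver: Screwdriver lying on the bench, loose, a bystander.
- bearing: Steel bearing ring, 52 mm diameter, 15 mm high, loose, a bystander; origin at its foot.
Things that resemble listed ones, but are neither listed nor needed, are in the scene too. There is more than one size of the dipstick; the job needs the largest.

How it is judged:
On the way, in this order (a step that is already met when the one before it is completed fails the run):
1. the cover sits seated and level on the filler neck's rim, released (horizontal distance between cover and filler_rim below 0.005 m and z of cover in the frame of filler_rim between -0.0025 and 0.0025 m and angle between cover's own z axis and vertical below 0.06 rad and contact force between cover and the fingers below 0.2 N), for 0.3 s.
2. the held dipstick is in the guide tube with its collar on the tube's mouth (x of dipstick in the frame of guide_tube between -0.003 and 0.0035 m and y of dipstick in the frame of guide_tube between -0.005 and 0.005 m and z of dipstick in the frame of guide_tube between -0.005 and 0.005 m and angle between the x axis of dipstick and the x axis of guide_tube, either way round below 0.1 rad and contact force between dipstick and the fingers above 1 N), for 0.1 s.
3. the held dipstick is drawn right out of the tube (x of dip_tip in the frame of guide_tube above 0.005 m and contact force between dipstick and the fingers above 1 N), for 0.1 s.
At the end, for the whole second after the job is handed in: Cover released and seated (5 mm sideways, 2.5 mm in height, tilt below 0.06 rad). Dipstick gripped, still, within 0.14 rad of horizontal, tip 95 to 310 mm above the bench and over the tray (5 mm margin), touching nothing else (all of step 1 and contact force between dipstick and the fingers above 1 N and angle between dipstick's own x axis and vertical between 1.431 and 1.711 rad and height (world z) of dip_tip between 0.095 and 0.31 m and x of dip_tip in the frame of tray between -0.125 and 0.125 m and y of dip_tip in the frame of tray between -0.065 and 0.065 m and contact force between dipstick and spray_can below 0.2 N and contact force between dipstick and carton below 0.2 N and contact force between dipstick and screwdriver below 0.2 N and contact force between dipstick and bearing below 0.2 N and contact force between dipstick and casing below 0.2 N and contact force between dipstick and tray below 0.2 N and linear speed of dipstick below 0.03 m/s and angular speed of dipstick below 0.3 rad/s); the arm keeps its last pose, push and grip.
It fails at once if the spray can is disturbed (moved over 25 mm) (distance of spray_can from where it was at the start of the episode above 0.025 m).
It fails at once if the carton is disturbed (moved over 25 mm) (distance of carton from where it was at the start of the episode above 0.025 m).
It fails at once if the screwdriver is disturbed (moved over 25 mm) (distance of screwdriver from where it was at the start of the episode above 0.025 m).
It fails at once if the bearing is disturbed (moved over 25 mm) (distance of bearing from where it was at the start of the episode above 0.025 m).
It also fails if it takes over 64 s, if anything falls off the work surface, if the arm or the gripper's body presses on something with over 40 N, if the wrist force passes 120 N, or if a joint passes its speed limit or range.

### The arm

A 6-joint arm with a two-finger parallel gripper is mounted at the origin on the work surface. World frame = base frame: x ahead of the robot, y to its left, z up, the work surface at z = 0. Lengths are in m, angles in rad, forces in N, time in s.
With the tool pointing down it reaches from about 0.375 to 0.975 m from the base axis. Payload 3.8 kg.
Tool frame: the origin (TCP) lies midway between the tips of the shut fingers; the grasp point (between the pads) lies 19 mm behind it; z points along the fingers, y is the line along which they close (so a half turn about z gives the same grasp; the last joint's range is limited). The gripper opens to 88 mm and grips with 3 to 60 N. Pads are 18 mm wide; open, the fingers measure 123 mm over their backs; the gripper's body (75 mm by 187 mm) begins 45 mm behind the grasp point.
Start: joints at [1.207, 0.264, 1.604, -0, 1.274, -0.037], TCP at [0.217, 0.639, 0.239] pointing down, gripper open.
Joint ranges: [-2.63, 2.63], [-0.94, 2.18], [0.31, 2.57], [-1.31, 4.45], [0, 2.66], [-2.55, 2.55]. Speed limits (rad/s): [2.57, 2.57, 3.14, 3.14, 3.14, 3.14].

### API

Orientations are given as a 3x3 rotation matrix whose columns are the frame's x, y, z axes.
In Python, from workcell import get_state, vision, order gives the robot as it stands.
- The arm moves only by the tool apply_moves, never from a script. Its argument "increments" is one flat list of numbers, 7 for each row, row after row: the turn, a rotation vector about the world's x, y, z in rad, then the shift along the world's x, y, z in mm, then the opening, from -1 (shut) to 1 (fully open). In form: [wx, wy, wz, tx, ty, tz, jaw, wx, wy, wz, tx, ty, tz, jaw, ...]. A call has 1 to 12 rows; each row is the pose to reach, as a shift and turn from the pose commanded when the call began; what a row does not reach only later rows make up. A row lasts 1/8 s, in which the tool goes at most 62.5 mm and 10.7 degrees, less where a joint would pass 70% of its speed; a pose out of reach is approached as far as the arm can. A call with a gripper value outside its range is refused whole. The fingers move at their own pace and stop on an object; "newtons" is the grip in N (left out, the last holds). Time passes only in rows, so rows that repeat a pose let the fingers close. It gives the time, the measured TCP pose, the force, the opening and the grip force at its end, in the units of the state.
- get_state(): the state, without advancing time (a new reading comes with each control period).
- vision.grab_frame(name): name is "scene" or "top"; returns a dict with "image" (480x640x3 uint8, blue, green, red), "depth" (480x640 float32, m along the optical axis (not along the pixel's ray), 0 where there is no reading), "fx", "fy", "cx", "cy" (pixels), "view" (4x4, takes a point from world to camera coordinates). Camera axes: x right, y up, looking along -z (the intrinsics and any distortion apply to the point x, -y, -z); pixel columns grow to the right and rows downward; lengths in m; the calibration is good to about 2 mm. A picture is of the moment at which its call begins.
- order.hand_in(): hands the job in; it is judged then, once.
Trained networks look in a picture, given as the dict that the camera call returned (one of the last four; its "shot" number tells which), for a name from the list of things; names that differ only in an ending like _2 or _b are one class to them, and where a whole thing is asked for, a point or a joint stands for the part that bears it (a point fixed in the world has none). Each returns a list of dicts, best first, with "score" (0 to 1); they miss things now and then, are a little off and sometimes report something else, mostly with a low value. They report only what shows in the picture. A call takes as long as a camera call. They do not tell look-alikes from the thing itself.
- vision.look_for(picture, query): "xyz" ([x, y, z] in m, in world coordinates, good to about 4 mm: the middle of the surface that is visible of it).
- vision.tip_of(picture, query): "xyz" ([x, y, z] in m, in world coordinates, good to about 4 mm: a listed point, or the origin of a listed thing).
The state is a dict: "clock": time; "q": joint angles; "joint_velocities": joint speeds; "joint_efforts": joint torques, N m; "tool_pos": TCP position; "tool_rot": TCP orientation; "ft_force": force on the tool from outside, world axes, zero at the start; "moment": the same for the moment, N m; "width": finger opening in m; "grip_force": force on a finger pad.
Only numpy, scipy, OpenCV 4.12 (cv2) and the standard library are available. Lean on these libraries where they do the work, as an engineer would, in place of code of your own. Each camera call takes 0.05 s, during which the arm holds its last target. There are 200 camera calls.

## Working session

There is one attempt and no reset: what is moved stays moved. The work goes in short steps, Python scripts to look and compute and a tool call to move; the robot and the scene stay as the last step left them, time stands still between calls to the robot, and variables do not carry over. Pictures are saved under pics/ and viewed, at most 10 in all, crops included, and the job is handed in when it is done.

Besides the shell and the picture viewer there is one more tool, called after "Request:" as name(argument=value, ...) on one line, values as JSON. apply_moves: Moves the arm, as the interface text tells. Its arguments: {"type":"object","properties":{"increments":{"type":"array","items":{"type":"number"}},"newtons":{"type":"number"}},"required":["increments"]}

```bash
mkdir -p pics; cat > h.py <<'E'
import numpy as np, cv2
from workcell import get_state, vision, order
def world(p,u,v,d=None):
    d=p["depth"][int(v),int(u)] if d is None else d
    c=np.array([(u-p["cx"])/p["fx"]*d,-(v-p["cy"])/p["fy"]*d,-d,1])
    return (np.linalg.inv(p["view"])@c)[:3]
def cloud(p):
    v,u=np.mgrid[:480,:640]; d=p["depth"]
    c=np.stack([(u-p["cx"])/p["fx"]*d,-(v-p["cy"])/p["fy"]*d,-d,np.ones_like(d)],-1)
    w=(c@np.linalg.inv(p["view"]).T)[...,:3]; w[d==0]=np.nan
    return w
E
python3 - <<'E'
from h import *
np.set_printoptions(precision=4,suppress=True)
for n in("top","scene"):
    p=vision.grab_frame(n); cv2.imwrite(f"pics/{n}0.png",p["image"]); np.savez(f"{n}0.npz",**{k:p[k] for k in("image","depth","fx","fy","cx","cy","view")})
    print(n,p.keys(),p["fx"],p["view"])
    for q in("casing","filler_rim","guide_tube","cover","dipstick","dip_tip","dip_grip","tray","spray_can","carton","screwdriver","bearing"):
        print(q,[(np.round(r["xyz"],3).tolist(),round(r["score"],2)) for r in vision.tip_of(p,q)[:4]])
E
```

```text
top dict_keys(['image', 'depth', 'fx', 'fy', 'cx', 'cy', 'view', 'shot']) 469.02929614316935 [[ 0.0046 -0.9999  0.0097 -0.0292]
 [ 0.9945  0.0056  0.1042 -0.5025]
 [-0.1042  0.0092  0.9945 -1.1298]
 [ 0.      0.      0.      1.    ]]
casing [([0.474, 0.003, -0.001], 0.56)]
filler_rim [([0.494, 0.025, 0.115], 0.71)]
guide_tube [([0.538, -0.081, 0.11], 0.67)]
cover [([0.533, -0.326, 0.011], 0.67), ([0.521, 0.308, 0.049], 0.22)]
dipstick [([0.69, 0.396, 0.018], 0.78), ([0.488, 0.307, 0.049], 0.75), ([0.198, 0.372, 0.012], 0.66)]
dip_tip [([0.383, 0.292, 0.046], 0.95), ([0.255, 0.317, 0.025], 0.77), ([0.747, 0.338, 0.019], 0.69), ([0.493, 0.029, 0.114], 0.3)]
dip_grip [([0.184, 0.388, 0.009], 0.8), ([0.521, 0.314, 0.043], 0.64), ([0.672, 0.419, 0.012], 0.49)]
tray [([0.462, 0.305, 0.001], 0.89), ([0.537, -0.081, 0.114], 0.52), ([0.743, 0.221, 0.001], 0.51), ([0.477, 0.002, 0.003], 0.23)]
spray_can [([0.743, 0.224, -0.001], 0.84)]
carton [([0.778, 0.046, -0.0], 0.67)]
screwdriver [([0.769, -0.194, -0.002], 0.94)]
bearing [([0.653, -0.431, -0.002], 0.88)]
scene dict_keys(['image', 'depth',
[... 356 characters left out ...]
ver [([0.537, -0.332, 0.008], 0.77)]
dipstick [([0.692, 0.394, 0.015], 0.83), ([0.2, 0.368, 0.016], 0.7), ([0.486, 0.305, 0.047], 0.67)]
dip_tip [([0.38, 0.294, 0.041], 0.73), ([0.744, 0.339, 0.021], 0.58), ([0.252, 0.316, 0.023], 0.48)]
dip_grip [([0.676, 0.419, 0.011], 0.87), ([0.521, 0.316, 0.049], 0.68), ([0.179, 0.385, 0.016], 0.46), ([0.38, 0.294, 0.043], 0.45)]
tray [([0.465, 0.304, 0.004], 0.93), ([0.772, -0.192, 0.006], 0.55)]
spray_can [([0.742, 0.224, -0.001], 0.9)]
carton [([0.78, 0.039, -0.002], 0.58), ([0.492, 0.027, 0.118], 0.47)]
screwdriver [([0.771, -0.196, 0.003], 0.61), ([0.52, 0.316, 0.048], 0.23)]
bearing [([0.653, -0.426, -0.004], 0.76), ([0.766, -0.196, 0.004], 0.47)]
```

View pics/top0.png

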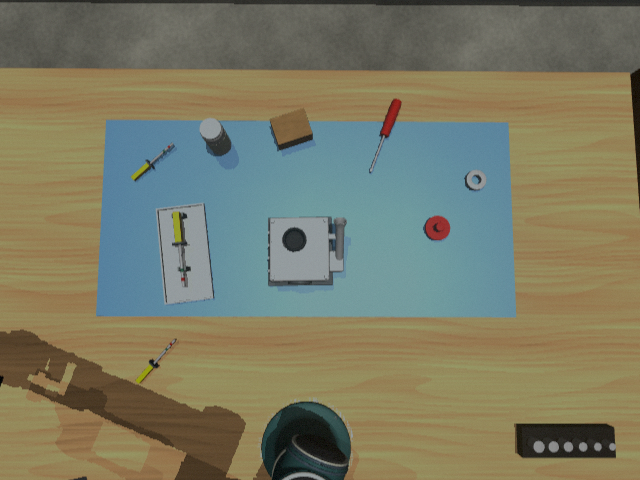

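View pics/scene0.png

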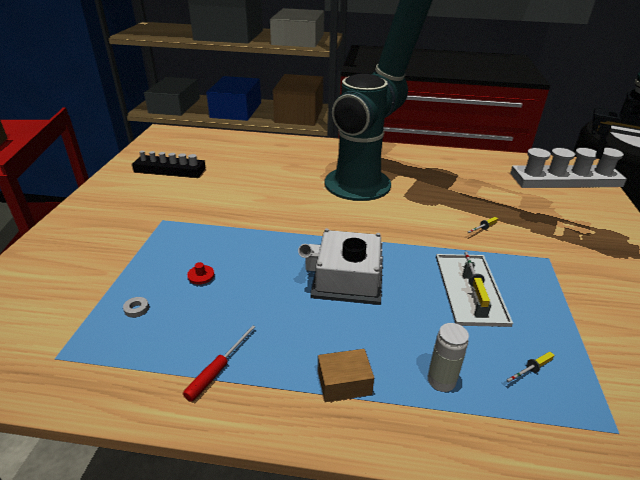

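Top view: the tray and large dipstick are at (180,250), the casing at (300,250), its tube mouth at (340,221) and the red cover at (437,228). The smaller dipsticks at (152,163) and (157,362) are decoys. Next I refine these positions from the depth data.

```bash
python3 - <<'E'
from h import *
from scipy.optimize import least_squares
np.set_printoptions(precision=4,suppress=True)
def near(w,c,r): return np.hypot(w[...,0]-c[0],w[...,1]-c[1])<r
def rect(P):
    (c,s,a)=cv2.minAreaRect((P*1000).astype(np.float32)); return np.round(c,1),np.round(s,1),a
for n in("top","scene"):
    p=dict(np.load(n+"0.npz")); w=cloud(p); im=p["image"].astype(int); z=w[...,2]
    hsv=cv2.cvtColor(p["image"],cv2.COLOR_BGR2HSV); H,S,V=[hsv[...,i].astype(int) for i in range(3)]
    print("==",n)
    m=near(w,(.474,.005),.13)&(abs(z-.085)<.006); m&=S<60
    print("casing top",m.sum(),np.nanmedian(z[m]),rect(w[m][:,:2]))
    m=near(w,(.494,.028),.04)&(abs(z-.115)<.007)
    P=w[m]; print("neck",m.sum(),np.median(P[:,2]),rect(P[:,:2]))
    red=((H<8)|(H>172))&(S>120)&near(w,(.535,-.33),.06)
    P=w[red]; print("cover all",len(P),rect(P[:,:2]), "zmax",P[:,2].max())
    k=P[P[:,2]>.034]; print("knob",len(k),k.mean(0) if len(k) else None, rect(k[:,:2]) if len(k) else None)
    d=P[(P[:,2]<.022)&(P[:,2]>.010)]; print("disc",len(d),np.median(d[:,2]),rect(d[:,:2]))
    ye=(H>20)&(H<35)&(S>120)&near(w,(.52,.315),.08)&(z>.04)
    P=w[ye]; print("handle",len(P),np.median(P[:,2]),rect(P[P[:,2]>.049][:,:2]),P.mean(0))
    P=P[P[:,2]>.049];l=cv2.fitLine(P[:,:2].astype(np.float32),cv2.DIST_HUBER,0,.01,.01).ravel(); print(l, np.arctan(l[1]/l[0]))
    m=near(w,(.465,.305),.16)&(S<60)&(V>120)&(z<.02); print("tray",m.sum(),rect(w[m][:,:2]))
    m=near(w,(.52,-.08),.11)&(w[...,1]<-.055)&(z>.05)
    P=w[m]; print("tube",len(P),rect(P[:,:2]),P[:,2].min(),P[:,2].max())
    l=cv2.fitLine(P[P[:,0]<.53].astype(np.float32),cv2.DIST_HUBER,0,.01,.01).ravel();print(l)
a=np.load("top0.npz")["image"];b=np.load("scene0.npz")["image"]
A=cv2.resize(a[195:315,145:225],None,fx=5,fy=5,interpolation=2);B=cv2.resize(b[220:310,290:390],None,fx=4,fy=6.667,interpolation=2)
cv2.imwrite("pics/c.png",np.hstack([A,B[:600]]))
E
```

```text
== top
casing top 3586 0.08556775649969472 (array([470.1,   1.3]), array([174.6, 152.9]), 89.67296600341797)
neck 151 0.1151511277620394 (array([492. ,  27.5]), array([52.3, 50.3]), 1.8831819295883179)
cover all 438 (array([ 532.1, -325.7]), array([57.9, 59.3]), 40.346534729003906) zmax 0.04702990557705067
knob 63 [ 0.5326 -0.3257  0.0413] (array([ 533.3, -325.8]), array([18.9, 21. ]), 42.57582092285156)
disc 367 0.01665536256709954 (array([ 532.1, -325.7]), array([57.9, 59.3]), 40.346534729003906)
handle 205 0.05574306205398005 (array([524.9, 311.5]), array([72.8, 16.4]), 7.254770278930664) [0.525  0.3113 0.0555]
[0.9907 0.1359 0.5251 0.3114] 0.13636833
tray 3826 (array([446.1, 304.5]), array([280.2, 124.6]), 7.453189373016357)
tube 622 (array([483. , -72.1]), array([ 34.6, 121.2]), 88.2953109741211) 0.05006001299921459 0.12807693617580607
[ 0.8117 -0.0381  0.5829  0.4746 -0.0737  0.0786]
== scene
casing top 2020 0.0857925968661376 (array([474.5,   2.3]), array([151.3, 175.2]), 0.7983304262161255)
neck 195 0.11430340696445618 (array([494.4,  26.3]), array([54.7, 51. ]), 5.915900707244873)
cover all 427 (array([ 528.2, -323.7]), array([62. , 74.2]), 58.4028205871582) zmax 0.04500730225457483
knob 62 [ 0.5351 -0.3249  0.0401] (array([ 533.1, -324.8]), array([19. , 21.4]), 80.40653228759766)
disc 315 0.01679963514267413 (array([ 534.1, -325.2]), array([59.4, 59.3]), 26.087656021118164)
handle 272 0.054767713335167834 (array([525.4, 311.3]), array([81.2, 19.1]), 4.739969253540039) [0.5319 0.3104 0.0526]
[0.9927 0.1209 0.53   0.3108] 0.12115358
tray 2453 (array([462.1, 308.3]), array([311.3, 130.1]), 7.257139682769775)
tube 269 (array([484.3, -72.2]), array([ 35.4, 122.1]), 87.5280990600586) 0.05191396291287431 0.1281249261908327
[ 0.8294 -0.0636  0.555   0.4859 -0.0735  0.0837]
```

View pics/c.png

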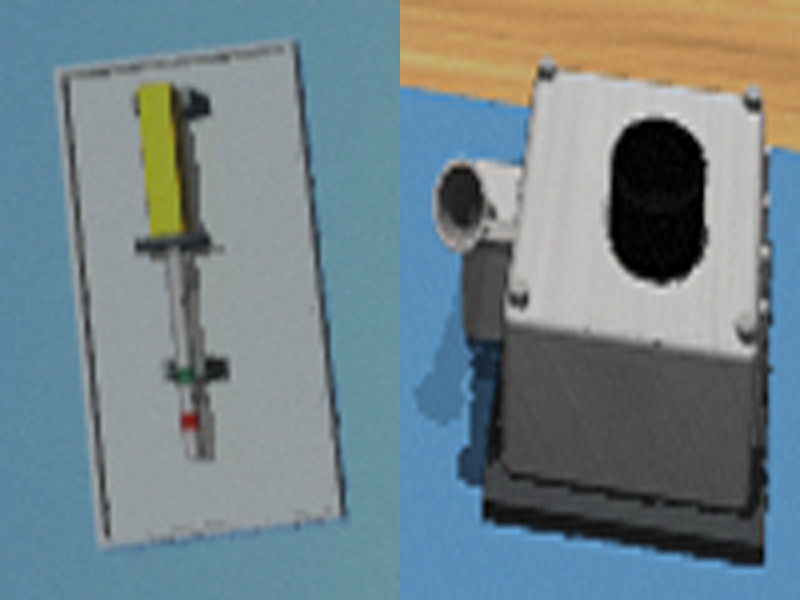

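Crops show the tray's dipstick yawed about 7.5° (handle away from the robot) and the tube mouth opening away from the robot. Next: tool orientation and the tube axis.

```bash
python3 - <<'E'
from h import *
from scipy.optimize import least_squares
np.set_printoptions(precision=4,suppress=True)
s=get_state(); print(s["tool_pos"],s["tool_rot"],s["width"],s["ft_force"])
# guide tube: cylinder fit (r=10) on the straight part, both views
for n in("top","scene"):
    p=dict(np.load(n+"0.npz")); w=cloud(p); x,y,z=w[...,0],w[...,1],w[...,2]
    # points near nominal axis
    M=np.array([.537,-.079,.115]);a0=np.array([.766,-.02,.643]);a0/=np.linalg.norm(a0)
    v=w-M; t=v@a0; r=np.linalg.norm(v-t[...,None]*a0,axis=-1)
    m=(t<-.022)&(t>-.075)&(r<.014)&(((v-t[...,None]*a0)@np.array([-.643,0,.766]))>0.002)
    P=w[m]
    def f(q):
        yaw,pit,oy,oz=q; a=np.array([np.cos(pit)*np.cos(yaw),np.cos(pit)*np.sin(yaw),np.sin(pit)])
        v=P-(M+[0,oy,oz]); t=v@a; return np.linalg.norm(v-t[:,None]*a,axis=1)-.010
    o=least_squares(f,[0,.698,0,0],loss="soft_l1",f_scale=.001); print(n,len(P),o.x,np.sqrt(np.mean(o.fun**2)))
    m=(abs(t)<.02)&(r<.02); P=w[m]; tt=P@a0-M@a0
    print("t hist",np.histogram(tt,8)); Q=P[tt>np.percentile(tt,60)]; print("mouth ext",Q[:,1].min(),Q[:,1].max(),P[:,2].max())
    # casing top edges by line: pick top points y>-0.05
    m=(abs(z-.085)<.004)&(x>.39)&(x<.56)&(y>-.06)&(y<.09); P=w[m]
    for ax in(1,):
        e=[]
        for c in np.arange(.42,.535,.004):
            q=P[abs(P[:,0]-c)<.003]
            if len(q): e.append((c,q[:,1].max()))
        e=np.array(e); print("left edge slope",np.polyfit(e[:,0],e[:,1],1))
    e=[]
    for c in np.arange(-.04,.06,.004):
        q=P[abs(P[:,1]-c)<.003]
        if len(q): e.append((c,q[:,0].max(),q[:,0].min()))
    e=np.array(e); print("front/back slopes",np.polyfit(e[:,0],e[:,1],1),np.polyfit(e[:,0],e[:,2],1))
E
```

```text
[0.2167 0.6393 0.2387] [[-0.9471  0.321  -0.    ]
 [ 0.321   0.9471  0.    ]
 [ 0.      0.     -1.    ]] 0.0879383102803986 [-0.4686 -0.0226 -0.2858]
top 145 [0.0128 0.7126 0.002  0.0029] 0.0013238953469095877
t hist (array([ 5,  5, 11, 10, 23, 19, 24, 31]), array([-0.0196, -0.0171, -0.0147, -0.0122, -0.0097, -0.0073, -0.0048,
       -0.0023,  0.0001]))
mouth ext -0.09100422745095746 -0.06334284802047324 0.12807693617580607
left edge slope [0.031  0.0703]
front/back slopes [-0.004   0.5462] [-0.0326  0.3997]
scene 17 [0.0504 0.7295 0.0047 0.0018] 0.0017943764348083697
t hist (array([10,  9, 12, 12, 17, 21, 24, 23]), array([-0.0193, -0.0167, -0.0141, -0.0115, -0.0088, -0.0062, -0.0036,
       -0.001 ,  0.0016]))
mouth ext -0.091865888516744 -0.062025909679432875 0.1281249261908327
left edge slope [0.0166 0.0772]
front/back slopes [-0.0155  0.5483] [-0.0341  0.4017]
```

Request:
apply_moves(increments=[0,0,-0.15,30,-60,0,1,0,0,-0.3,70,-120,0,1,0,0,-0.45,110,-180,0,1,0,0,-0.6,150,-240,0,1,0,0,-0.75,190,-300,0,1,0,0,-0.9,220,-355,0,1,0,0,-1.05,250,-410,0,1,0,0,-1.2,270,-465,0,1,0,0,-1.35,280,-525,0,1,0,0,-1.45,290,-585,0,1,0,0,-1.5,295,-645,0,1,0,0,-1.55,300,-705,0,1])

```text
clock: 2.8
tool_pos: [0.5139, -0.0381, 0.2391]
tool_rot: [[0.303, 0.953, 0.001], [0.953, -0.303, -0.0], [0.0, 0.001, -1.0]]
ft_force: [1.8, 0.5, -0.4]
width: 0.0882
grip_force: 0.0
```

Request:
apply_moves(increments=[0,0,0,4,-55,0,0.3,0,0,0,8,-110,0,0.3,0,0,0,12,-165,-10,0.3,0,0,0,15,-215,-40,0.2,0,0,0,16,-245,-90,0.1,0,0,0,16,-260,-130,0.1,0,0,0,16,-260,-165,0.1,0,0,0,16,-260,-165,0.1])

```text
clock: 3.8
tool_pos: [0.527, -0.2947, 0.0702]
tool_rot: [[0.302, 0.953, -0.006], [0.953, -0.302, 0.004], [0.002, -0.007, -1.0]]
ft_force: [-0.1, 0.3, -0.1]
width: 0.0482
grip_force: 0.0
```

Request:
apply_moves(increments=[0,0,0,6,-31,0,0.1,0,0,0,6,-31,-25,0.1,0,0,0,6,-31,-45,0.1,0,0,0,6,-31,-51,0.1,0,0,0,6,-31,-51,0.1])

```text
clock: 4.42
tool_pos: [0.5356, -0.3265, 0.0226]
tool_rot: [[0.301, 0.954, -0.001], [0.954, -0.301, 0.0], [0.0, -0.001, -1.0]]
ft_force: [-0.3, -0.4, 0.3]
width: 0.0484
grip_force: 0.0
```

```bash
python3 - <<'E'
from h import *
s=get_state(); print(s["tool_pos"],s["ft_force"])
p=vision.grab_frame("scene"); w=cloud(p)
hsv=cv2.cvtColor(p["image"],cv2.COLOR_BGR2HSV);H,S=hsv[...,0],hsv[...,1]
m=((H<8)|(H>172))&(S>120)&(np.hypot(w[...,0]-.535,w[...,1]+.33)<.07); P=w[m]
print(len(P),P.mean(0),P[:,2].max(),P[:,1].min(),P[:,1].max())
cv2.imwrite("pics/g.png",cv2.resize(p["image"][190:310,130:270],None,fx=4,fy=4))
E
```

```text
[ 0.53559156 -0.32645119  0.02258274] [-0.25650902 -0.42231596  0.33917209]
368 [ 0.53830644 -0.31840447  0.02607823] 0.34258394335298353 -0.35160380331645347 -0.27995816008971947
```

View pics/g.png

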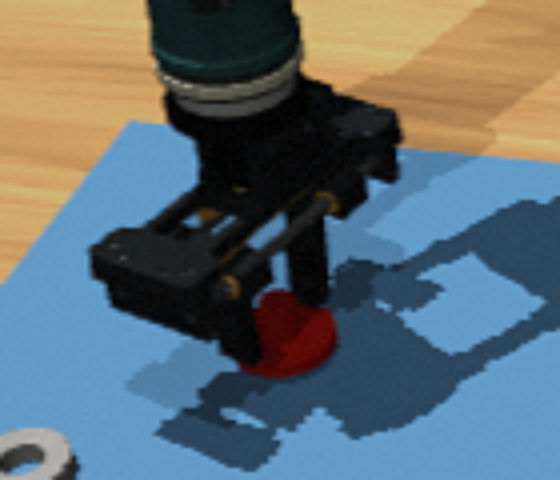

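The fingers straddle the red knob (about (290,320) in the crop). I'll lower slightly and grip.

Request:
apply_moves(increments=[0,0,0,-2,0,-3,0.1,0,0,0,-2,0,-3,-1,0,0,0,-2,0,-3,-1,0,0,0,-2,0,-3,-1,0,0,0,-2,0,-3,-1,0,0,0,-2,0,-3,-1], newtons=25)

```text
clock: 5.22
tool_pos: [0.5338, -0.3271, 0.0199]
tool_rot: [[0.301, 0.954, -0.0], [0.954, -0.301, -0.0], [-0.0, 0.0, -1.0]]
ft_force: [-0.5, 0.4, 1.8]
width: 0.0215
grip_force: 25.0
```

Request:
apply_moves(increments=[0,0,0,0,0,50,-1,0,0,0,0,0,100,-1,0,0,0,0,20,150,-1,0,0,0,-5,75,175,-1,0,0,0,-15,130,175,-1,0,0,0,-20,185,175,-1,0,0,0,-30,240,175,-1,0,0,0,-35,295,175,-1,0,0,0,-38,335,170,-1,0,0,0,-40,354,160,-1,0,0,0,-40,354,150,-1,0,0,0,-40,354,150,-1])

```text
clock: 6.72
tool_pos: [0.4929, 0.0265, 0.1685]
tool_rot: [[0.301, 0.954, -0.002], [0.954, -0.301, -0.0], [-0.001, -0.002, -1.0]]
ft_force: [-0.3, -0.2, -0.2]
width: 0.0212
grip_force: 25.0
```

```bash
cat > cov.py <<'E'
from h import *
np.set_printoptions(precision=4,suppress=True)
s=get_state(); t=np.array(s["tool_pos"]); print(t,s["ft_force"],s["grip_force"],s["width"])
for n in("top","scene"):
    p=vision.grab_frame(n); w=cloud(p)
    hsv=cv2.cvtColor(p["image"],cv2.COLOR_BGR2HSV);H,S=hsv[...,0],hsv[...,1]
    m=((H<8)|(H>172))&(S>100)&(np.linalg.norm(w[...,:2]-t[:2],axis=-1)<.07)&(w[...,2]<t[2]+.03); P=w[m]
    print(n,len(P),(P.min(0)+P.max(0))/2,P.max(0)-P.min(0),P[:,2].min(),np.median(P[:,2]),P[:,2].max())
    print([(np.round(r["xyz"],4),round(r["score"],2)) for r in vision.tip_of(p,"cover")[:2]])
    cv2.imwrite(f"pics/cov_{n}_{s['clock']:.0f}.png",p["image"])
E
python3 cov.py
```

```text
[0.4929 0.0265 0.1685] [-0.2876 -0.2271 -0.1619] 24.999911030754447 0.021166067318174425
top 10 [0.4825 0.0016 0.1643] [0.011  0.0086 0.0081] 0.16030250819959102 0.16538142066465622 0.16837864384193235
[(array([ 0.7429,  0.2233, -0.0008]), 0.58), (array([ 0.4741,  0.0016, -0.001 ]), 0.27)]
scene 354 [0.4984 0.026  0.1409] [0.0588 0.059  0.1054] 0.08820251627512499 0.16662290830542037 0.19364134189540838
[(array([0.4937, 0.0228, 0.1562]), 0.61)]
```

Request:
apply_moves(increments=[0,0,0,0,0,-15,-1,0,0,0,0,-0.5,-28,-1,0,0,0,0,-0.5,-34,-1,0,0,0,0,-0.5,-37,-1,0,0,0,0,-0.5,-39,-1,0,0,0,0,-0.5,-41,-1,0,0,0,0,-0.5,-42,-1,0,0,0,0,-0.5,-42,-1])

```text
clock: 7.92
tool_pos: [0.4939, 0.0265, 0.1278]
tool_rot: [[0.301, 0.954, 0.0], [0.954, -0.301, 0.0], [0.0, 0.0, -1.0]]
ft_force: [-0.3, -0.3, -0.0]
width: 0.021
grip_force: 25.0
```

Request:
apply_moves(increments=[0,0,0,0,0,-1.5,-1,0,0,0,0,0,-2.5,-1,0,0,0,0,0,-2.5,-1])

```text
clock: 8.3
tool_pos: [0.494, 0.0266, 0.1268]
tool_rot: [[0.301, 0.954, 0.0], [0.954, -0.301, 0.0], [0.0, 0.0, -1.0]]
ft_force: [-3.0, 0.0, 8.6]
width: 0.0213
grip_force: 25.0
```

Request:
apply_moves(increments=[0,0,0,0,0,0.5,0,0,0,0,0,0,0.5,0.1,0,0,0,0,0,0.5,0.1,0,0,0,0,0,30,0.1,0,0,0,0,0,80,0.3,0,0,0.15,0,20,120,0.5,0,0,0.33,0,70,120,0.5,0,0,0.5,5,120,120,0.5,0,0,0.68,10,170,120,0.5,0,0,0.85,18,220,120,0.5,0,0,1.0,25,260,120,0.5,0,0,1.15,30,284,120,0.5])

```text
clock: 9.8
tool_pos: [0.5236, 0.3126, 0.2446]
tool_rot: [[-0.752, 0.66, -0.001], [0.66, 0.752, -0.0], [0.0, -0.0, -1.0]]
ft_force: [0.3, -0.2, -0.3]
width: 0.0661
grip_force: 0.0
```

```bash
python3 - <<'E'
from h import *
np.set_printoptions(precision=4,suppress=True)
s=get_state(); print(s["tool_pos"],s["q"])
for n in("top","scene"):
    p=vision.grab_frame(n); w=cloud(p)
    hsv=cv2.cvtColor(p["image"],cv2.COLOR_BGR2HSV);H,S=hsv[...,0],hsv[...,1]
    m=((H<8)|(H>172))&(S>100)&(np.hypot(w[...,0]-.494,w[...,1]-.027)<.06); P=w[m]
    k=P[P[:,2]>.14]; d=P[(P[:,2]<.13)&(P[:,2]>.116)]
    print(n,len(P),"knob",len(k),(k.min(0)+k.max(0))/2,k[:,2].max(),"disc",len(d),(d.min(0)+d.max(0))/2,np.median(d[:,2]))
    if len(d)>20:
        A=np.c_[d[:,:2],np.ones(len(d))]; print("tilt",np.linalg.lstsq(A,d[:,2],rcond=None)[0][:2])
    cv2.imwrite(f"pics/s{n}.png",cv2.resize(p["image"][(190 if n=="top" else 200):][:130,260:400],None,fx=4,fy=4))
E
```

```text
[0.5236 0.3126 0.2446] [ 0.4972  0.1385  1.7422  0.0002  1.2614 -0.3534]
top 571 knob 75 [0.495  0.0262 0.1481] 0.15260898970118397 disc 480 [0.4942 0.0273 0.1238] 0.12368432115385453
tilt [0.0028 0.0035]
scene 465 knob 71 [0.4962 0.0257 0.1457] 0.1508864616562403 disc 342 [0.4965 0.0263 0.1227] 0.12386383355114344
tilt [-0.0489 -0.0084]
```

View pics/sscene.png

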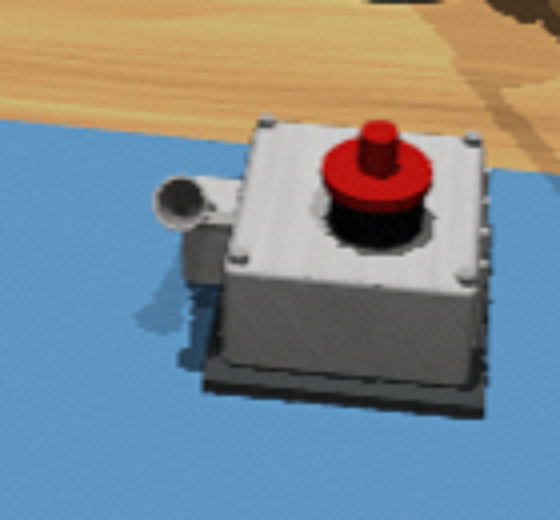

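Cover seated level (disc top at 0.1237, centre within about 2 mm of the rim). Next, the dipstick grasp with the tool leaned 20° towards the handle end.

```bash
cat >> h.py <<'E'
from scipy.spatial.transform import Rotation as Ro
def dipR(yaw,pitch): # dipstick frame: x tip->handle, raised by pitch
    return Ro.from_euler("ZY",[yaw,-pitch]).as_matrix()
REL=Ro.from_euler("Y",0.35).as_matrix()@np.array([[-1,0,0],[0,1,0],[0,0,-1.]]) # tool in dipstick frame
def delta(grip,yaw,pitch,s=None):
    s=s or get_state(); R=dipR(yaw,pitch)@REL; T=np.array(grip)-0+0.019*R[:,2]
    rv=Ro.from_matrix(R@np.array(s["tool_rot"]).T).as_rotvec()
    print("turn",np.round(rv,3),"shift mm",np.round((T-s["tool_pos"])*1000,1),"TCP",np.round(T,4))
E
python3 -c "
from h import *
delta([.521,.311,.045],.129,0)
delta([.521,.311,.125],.129,0)"
```

```text
turn [0.106 0.344 0.844] shift mm [  -9.2   -2.5 -217.3] TCP [0.5145 0.3102 0.0272]
turn [0.106 0.344 0.844] shift mm [  -9.2   -2.5 -137.3] TCP [0.5145 0.3102 0.1072]
```

Request:
apply_moves(increments=[0.02,0.06,0.15,0,0,-20,0.5,0.04,0.12,0.3,-2,0,-45,0.4,0.06,0.18,0.45,-4,-1,-70,0.2,0.075,0.245,0.6,-6,-2,-95,0.1,0.094,0.305,0.75,-8,-2,-117,0,0.106,0.344,0.844,-9,-2.5,-137,0,0.106,0.344,0.844,-9,-2.5,-137,0,0.106,0.344,0.844,-9,-2.5,-137,0])

```text
clock: 10.9
tool_pos: [0.515, 0.3075, 0.1088]
tool_rot: [[-0.933, -0.123, -0.339], [-0.115, 0.992, -0.043], [0.341, -0.001, -0.94]]
ft_force: [0.3, -0.4, 0.9]
width: 0.0444
grip_force: 0.0
```

```bash
python3 -c "
from h import *
delta([.521,.311,.045],.129,0)
p=vision.grab_frame('scene');cv2.imwrite('pics/d1.png',cv2.resize(p['image'][200:340,410:560],None,fx=4,fy=4))"
```

```text
turn [0.001 0.002 0.006] shift mm [ -0.4   2.6 -81.7] TCP [0.5145 0.3102 0.0272]
```

View pics/d1.png

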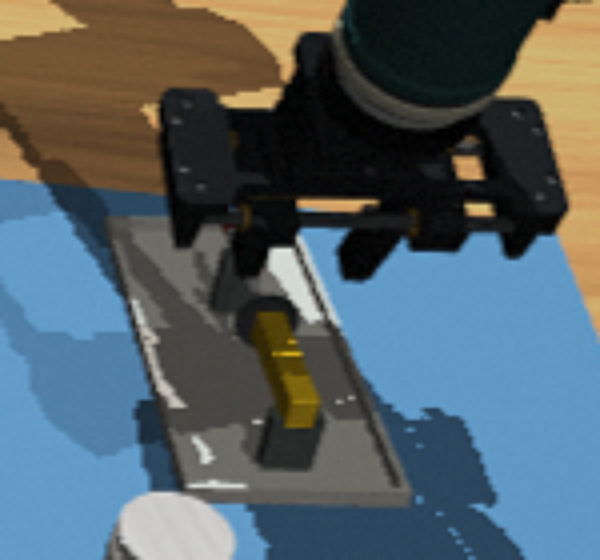

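Gripper above the yellow handle, clear of the can. Descend and grip.

Request:
apply_moves(increments=[0,0,0.005,0,2.5,-30,0,0,0,0.005,0,2.5,-60,0,0,0,0.005,0,2.5,-78,0,0,0,0.005,0,2.5,-82,0,0,0,0.005,0,2.5,-82,0,0,0,0.005,0,2.5,-82,-1,0,0,0.005,0,2.5,-82,-1,0,0,0.005,0,2.5,-82,-1,0,0,0.005,0,2.5,-82,-1,0,0,0.005,0,2.5,-82,-1], newtons=40)

```text
clock: 12.2
tool_pos: [0.5151, 0.3107, 0.0267]
tool_rot: [[-0.932, -0.131, -0.339], [-0.123, 0.991, -0.045], [0.342, -0.0, -0.94]]
ft_force: [-0.4, -0.6, 2.5]
width: 0.0154
grip_force: 40.0
```

Request:
apply_moves(increments=[0,0,0,0,0,30,-1,0,0,0,0,0,80,-1,0,0,0,0,0,130,-1,0,0,0,0,0,180,-1,0,0,0,0,0,200,-1,0,0,0,0,0,200,-1])

```text
clock: 12.95
tool_pos: [0.5154, 0.3108, 0.2269]
tool_rot: [[-0.932, -0.131, -0.337], [-0.123, 0.991, -0.044], [0.34, 0.0, -0.941]]
ft_force: [0.3, 0.2, -1.0]
width: 0.0156
grip_force: 40.0
```

```bash
cat > dip.py <<'E'
from h import *
np.set_printoptions(precision=4,suppress=True)
s=get_state(); R=np.array(s["tool_rot"]); G=np.array(s["tool_pos"])-.019*R[:,2]
Rd=R@REL.T; print("grip",G,"dip x by tool",Rd[:,0],"F",s["ft_force"],s["grip_force"])
print("expected tip",G-Rd[:,0]*.140)
for n in("top","scene"):
    p=vision.grab_frame(n); w=cloud(p)
    L=(w-G)@Rd; x,y,z=L[...,0],L[...,1],L[...,2]
    m=(abs(y)<.02)&(abs(z)<.02)&(x<-.043)&(x>-.16); P=L[m]
    if len(P)>8:
        a=np.polyfit(P[:,0],P[:,1],1);b=np.polyfit(P[:,0],P[:,2],1)
        print(n,len(P),"rod x range",P[:,0].min(),P[:,0].max(),"y fit",a,"z fit",b)
    m=(abs(y)<.025)&(abs(z)<.03)&(x<-.025)&(x>-.05); P=L[m]
    print("collar",len(P),P.min(0) if len(P) else 0,P.max(0) if len(P) else 0)
    for q in("dip_tip","dipstick"):
        print(q,[(np.round(r["xyz"],4),round(r["score"],2),np.round((np.array(r["xyz"])-G)@Rd,4)) for r in vision.tip_of(p,q) if np.linalg.norm(np.array(r["xyz"])-G)<.25])
    cv2.imwrite(f"pics/dip_{n}_{s['clock']:.0f}.png",p["image"])
E
python3 dip.py
```

```text
grip [0.5218 0.3116 0.2447] dip x by tool [0.9914 0.1308 0.0033] F [ 0.2611  0.1714 -0.9614] 39.987934939563274
expected tip [0.383  0.2933 0.2443]
top 76 rod x range -0.08942231762525599 -0.043272855735570624 y fit [0.0595 0.0021] z fit [0.0155 0.0042]
collar 120 [-0.0496 -0.0179 -0.0152] [-0.0253  0.0073  0.0201]
dip_tip []
dipstick [(array([0.4876, 0.3087, 0.2461]), 0.69, array([-0.0343,  0.0016,  0.0015]))]
scene 14 rod x range -0.13684795092487742 -0.09847264418182831 y fit [-0.0728 -0.012 ] z fit [-0.0374 -0.0041]
collar 7 [-0.0376 -0.0185 -0.0136] [-0.0333 -0.0147 -0.0052]
dip_tip [(array([0.4629, 0.3033, 0.0049]), 0.45, array([-0.0603, -0.0006, -0.2396]))]
dipstick [(array([0.4847, 0.3075, 0.242 ]), 0.52, array([-0.0373,  0.0008, -0.0026]))]
```

```bash
python3 -c "
from h import *
a=dipR(.022,.698)[:,0]; M=np.array([.537,-.077,.115])
delta(M+a*.158,.022,.698)"
```

```text
turn [ 0.055 -0.699 -0.104] shift mm [ 150.7 -384.2  -25.1] TCP [ 0.6645 -0.0742  0.1987]
```

Request:
apply_moves(increments=[0,0,0,15,-45,30,-1,0,0,0,35,-95,60,-1,0,0,0,60,-150,75,-1,0,0,0,85,-205,80,-1,0.013,-0.17,-0.025,110,-260,80,-1,0.027,-0.35,-0.05,135,-315,70,-1,0.04,-0.52,-0.078,150,-360,60,-1,0.055,-0.699,-0.104,151,-384,40,-1,0.055,-0.699,-0.104,151,-384,10,-1,0.055,-0.699,-0.104,151,-384,-15,-1,0.055,-0.699,-0.104,151,-384,-25,-1,0.055,-0.699,-0.104,151,-384,-25,-1])

```text
clock: 14.75
tool_pos: [0.6651, -0.0733, 0.1998]
tool_rot: [[-0.939, -0.023, 0.342], [-0.021, 1.0, 0.009], [-0.342, 0.001, -0.94]]
ft_force: [0.4, 0.7, -1.1]
width: 0.0152
grip_force: 40.0
```

```bash
cat >> dip.py <<'E'
a=dipR(.022,.698)[:,0]; M=np.array([.537,-.077,.115])
delta(M+a*.158,.022,.698)
T=dipR(.022,.698); print("tip in tube frame",(G-Rd[:,0]*.140-M)@T)
E
python3 dip.py; python3 -c "
from h import *
import glob
im=[cv2.imread(sorted(glob.glob(f'pics/dip_{n}_1[4-9].png'))[-1]) for n in('scene','top')]
cv2.imwrite('pics/ins.png',np.hstack([cv2.resize(im[0][190:310,230:340],(400,436)),cv2.resize(im[1][170:290,290:400],(400,436))]))"
```

```text
grip [ 0.6587 -0.0734  0.2176] dip x by tool [0.7653 0.0168 0.6435] F [ 0.3539  0.6792 -1.1481] 39.988042786717415
expected tip [ 0.5515 -0.0758  0.1275]
top 72 rod x range -0.15985663921477627 -0.0953933276628458 y fit [-0.0058  0.    ] z fit [0.0071 0.0043]
collar 0 0 0
dip_tip [(array([ 0.5501, -0.0789,  0.1304]), 0.43, array([-0.1393, -0.0031,  0.0032]))]
dipstick [(array([0.4921, 0.0285, 0.115 ]), 0.24, array([-0.1918,  0.1056,  0.027 ]))]
collar 33 [-0.0313 -0.0116 -0.0149] [-0.0265  0.0007  0.0196]
dip_tip [(array([ 0.6583, -0.0694,  0.2214]), 0.68, array([0.0022, 0.004 , 0.0031]))]
dipstick [(array([ 0.6345, -0.0729,  0.1955]), 0.75, array([-0.0327,  0.0011, -0.0014]))]
turn [-0.     0.006 -0.001] shift mm [-2.1 -0.7 -3.9] TCP [ 0.6645 -0.0742  0.1987]
tip in tube frame [0.0192 0.0009 0.0003]
```

View pics/ins.png

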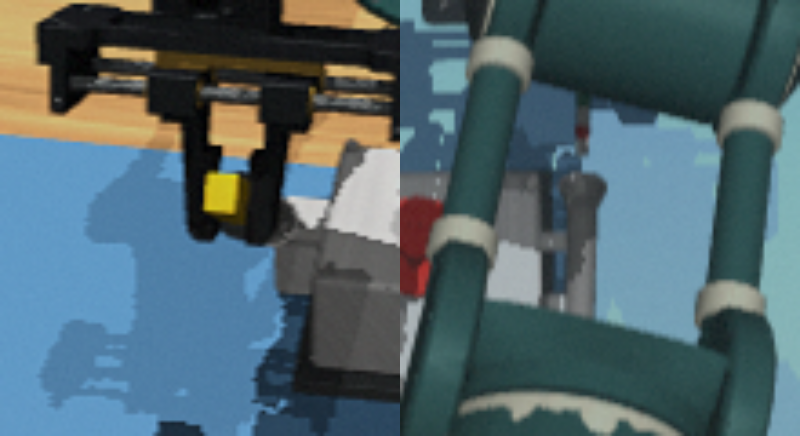

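Request:
apply_moves(increments=[0,0.003,0,-1,-0.7,-2,-1,0,0.003,0,-1,-0.7,-2,-1])

```text
clock: 15.3
tool_pos: [0.6646, -0.0742, 0.1992]
tool_rot: [[-0.94, -0.023, 0.341], [-0.021, 1.0, 0.008], [-0.341, 0.001, -0.94]]
ft_force: [-0.1, 1.1, -1.8]
width: 0.0155
grip_force: 40.0
```

```bash
cat > tf.py <<'E'
from h import *
np.set_printoptions(precision=4,suppress=True)
s=get_state(); R=np.array(s["tool_rot"]); G=np.array(s["tool_pos"])-.019*R[:,2]; Rd=R@REL.T
T=dipR(.022,.698); M=np.array([.537,-.077,.115])
print("tip",(G-Rd[:,0]*.140-M)@T,"collar",(G-Rd[:,0]*.038-M)@T,"dir err",Rd[:,0]@T,"F tube",np.array(s["ft_force"])@T,s["moment"],s["grip_force"],s["clock"])
E
python3 tf.py
```

```text
tip [ 0.0184 -0.      0.0002] collar [0.1204 0.     0.0003] dir err [1.     0.0001 0.0004] F tube [-1.2212  1.136  -1.3717] [0.0791 0.2039 0.0036] 39.987996853888035 15.3
```

Aligned with the estimated axis. Insert 50 mm (shift per mm: −0.766, −0.017, −0.643).

Request:
apply_moves(increments=[0,0,0,-7.7,-0.2,-6.4,-1,0,0,0,-15.3,-0.3,-12.9,-1,0,0,0,-21.4,-0.5,-18,-1,0,0,0,-27.6,-0.6,-23.1,-1,0,0,0,-33,-0.7,-27.7,-1,0,0,0,-38.3,-0.9,-32.2,-1,0,0,0,-38.3,-0.9,-32.2,-1])

```text
clock: 16.18
tool_pos: [0.6257, -0.075, 0.1664]
tool_rot: [[-0.94, -0.023, 0.34], [-0.021, 1.0, 0.009], [-0.341, 0.001, -0.94]]
ft_force: [-0.4, 0.0, -0.8]
width: 0.0153
grip_force: 40.0
```

```bash
python3 tf.py
```

```text
tip [-0.0325  0.      0.0002] collar [0.0695 0.     0.0002] dir err [ 1.     -0.0001 -0.0004] F tube [-0.8672  0.0576 -0.3375] [0.0083 0.215  0.0548] 39.98790565878153 16.175
```

Request:
apply_moves(increments=[0,0,0,-9.2,-0.2,-7.7,-1,0,0,0,-18.4,-0.4,-15.4,-1,0,0,0,-27.6,-0.6,-23.1,-1,0,0,0,-36.8,-0.8,-30.9,-1,0,0,0,-44.4,-1,-37.3,-1,0,0,0,-49,-1.1,-41.1,-1,0,0,0,-50.5,-1.1,-42.4,-1,0,0,0,-50.5,-1.1,-42.4,-1])

```text
clock: 17.18
tool_pos: [0.5762, -0.0763, 0.1248]
tool_rot: [[-0.939, -0.023, 0.342], [-0.021, 1.0, 0.008], [-0.342, 0.001, -0.94]]
ft_force: [-0.2, 0.8, -0.7]
width: 0.0156
grip_force: 40.0
```

```bash
python3 tf.py
```

```text
tip [-0.0972 -0.0002  0.    ] collar [ 0.0048 -0.0001  0.0001] dir err [1.     0.0002 0.0011] F tube [-0.636   0.8458 -0.4441] [-0.004   0.1836  0.0469] 39.98808469623327 17.175
```

Free so far. Advance gently to contact.

Request:
apply_moves(increments=[0,0,0,-1.5,0,-1.3,-1,0,0,0,-2.7,0,-2.3,-1,0,0,0,-3.4,0,-2.9,-1,0,0,0,-4.1,0,-3.4,-1,0,0,0,-4.1,0,-3.4,-1])

```text
clock: 17.8
tool_pos: [0.5718, -0.0762, 0.1211]
tool_rot: [[-0.94, -0.023, 0.341], [-0.021, 1.0, 0.008], [-0.341, 0.001, -0.94]]
ft_force: [-0.2, 0.2, -1.1]
width: 0.0154
grip_force: 40.0
```

```bash
python3 tf.py
```

```text
tip [-0.1029  0.      0.0001] collar [-0.0009  0.      0.0002] dir err [1.     0.0001 0.0005] F tube [-0.8697  0.2324 -0.6834] [ 0.0137  0.1755 -0.0038] 39.98789694160223 17.8
```

Request:
apply_moves(increments=[0,0,0,-0.8,0,-0.6,-1,0,0,0,-1.5,0,-1.3,-1,0,0,0,-1.5,0,-1.3,-1])

```text
clock: 18.18
tool_pos: [0.5706, -0.0762, 0.1201]
tool_rot: [[-0.939, -0.023, 0.342], [-0.021, 1.0, 0.008], [-0.342, 0.001, -0.94]]
ft_force: [0.9, 0.4, -0.6]
width: 0.0156
grip_force: 40.0
```

```bash
python3 tf.py
```

```text
tip [-0.1045  0.      0.    ] collar [-0.0025  0.      0.0001] dir err [1.     0.0001 0.0012] F tube [ 0.2963  0.3935 -1.0698] [0.0721 0.0556 0.0198] 39.987779930233955 18.175
```

Request:
apply_moves(increments=[0,0,0,-0.8,0,-0.6,-1,0,0,0,-1.5,0,-1.3,-1,0,0,0,-1.5,0,-1.3,-1])

```text
clock: 18.55
tool_pos: [0.5706, -0.0763, 0.1202]
tool_rot: [[-0.938, -0.022, 0.345], [-0.021, 1.0, 0.008], [-0.345, 0.0, -0.939]]
ft_force: [5.8, 2.4, 1.9]
width: 0.0154
grip_force: 40.0
```

```bash
python3 tf.py
```

```text
tip [-0.1045 -0.0001 -0.0004] collar [-0.0025 -0.0001  0.0001] dir err [1.     0.0002 0.0045] F tube [ 5.7259  2.2874 -2.3247] [ 0.2651 -0.6484  0.0355] 39.98838230967522 18.55
```

Request:
apply_moves(increments=[0,0,0,-0.8,0,-0.6,-1,0,0,0,-1.1,0,-0.9,-1,0,0,0,-1.1,0,-0.9,-1,0,0,0,-1.1,0,-0.9,-1])

```text
clock: 19.05
tool_pos: [0.5706, -0.0764, 0.1201]
tool_rot: [[-0.938, -0.022, 0.347], [-0.021, 1.0, 0.008], [-0.347, 0.0, -0.938]]
ft_force: [6.3, 3.0, 3.0]
width: 0.0155
grip_force: 40.0
```

```bash
python3 tf.py; python3 - <<'E'
from h import *
p=vision.grab_frame("scene"); cv2.imwrite("pics/full.png",cv2.resize(p["image"][200:310,240:400],None,fx=5,fy=5))
E
```

```text
tip [-0.1046 -0.0001 -0.0007] collar [-0.0026 -0.0001 -0.    ] dir err [1.     0.0002 0.0067] F tube [ 6.8206  2.8261 -1.8426] [ 0.4639 -0.9466  0.1613] 39.98960293829441 19.05
```

View pics/full.png

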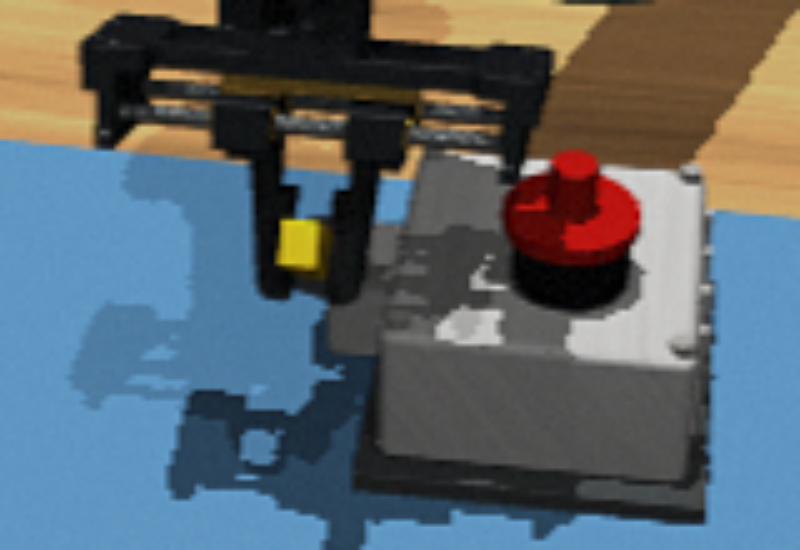

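Request:
apply_moves(increments=[0,0,0,-1.5,0.8,-1.3,-1,0,0,0,-3,0.8,-2.6,-1,0,0,0,-3,0.8,-2.6,-1,0,0,0,-3,0.8,-2.6,-1], newtons=50)

```text
clock: 19.6
tool_pos: [0.5706, -0.0763, 0.1202]
tool_rot: [[-0.935, -0.022, 0.354], [-0.021, 1.0, 0.006], [-0.354, -0.002, -0.935]]
ft_force: [10.7, 2.0, 5.9]
width: 0.0153
grip_force: 50.0
```

```bash
python3 tf.py
```

```text
tip [-0.1046 -0.0002 -0.0016] collar [-0.0026 -0.0001 -0.0002] dir err [0.9999 0.001  0.0134] F tube [11.9987  1.7204 -2.3844] [ 0.3434 -1.4957  0.1002] 49.98852588236332 19.6
```

Request:
apply_moves(increments=[0,0,0,5,0,4.3,-1,0,0,0,15,0.2,12.8,-1,0,0,0,27,0.4,23,-1,0,0,0,40,0.6,34,-1,0,0,0,53,0.8,45,-1,0,0,0,66,1,55.5,-1,0,0,0,79,1.2,66.5,-1,0,0,0,92,1.5,77.3,-1,0,0,0,105,1.8,88.2,-1,0,0,0,115,2,96.6,-1,0,0,0,115,2,96.6,-1,0,0,0,115,2,96.6,-1])

```text
clock: 21.1
tool_pos: [0.6791, -0.0733, 0.211]
tool_rot: [[-0.94, -0.023, 0.34], [-0.021, 1.0, 0.009], [-0.34, 0.001, -0.94]]
ft_force: [1.1, -0.8, -0.9]
width: 0.0152
grip_force: 50.0
```

```bash
python3 tf.py; python3 -c "
from h import *
delta([.575,.32,.21],.129,0)"
```

```text
tip [0.0372 0.0006 0.0001] collar [0.1392 0.0006 0.0001] dir err [ 1.      0.     -0.0008] F tube [ 0.2533 -0.8002 -1.3449] [0.033  0.2068 0.0472] 49.98758140951395 21.1
turn [-0.054  0.695  0.102] shift mm [-110.6  392.4  -18.9] TCP [0.5685 0.3192 0.1922]
```

Request:
apply_moves(increments=[0,0.1,0.01,0,0,40,-1,-0.014,0.24,0.025,0,20,75,-1,-0.027,0.38,0.05,-10,65,85,-1,-0.04,0.53,0.08,-25,115,85,-1,-0.054,0.695,0.102,-35,165,85,-1,-0.054,0.695,0.102,-45,215,80,-1,-0.054,0.695,0.102,-55,265,70,-1,-0.054,0.695,0.102,-65,310,55,-1,-0.054,0.695,0.102,-75,350,35,-1,-0.054,0.695,0.102,-82,380,10,-1,-0.054,0.695,0.102,-86,395,-9,-1,-0.054,0.695,0.102,-86,395,-9,-1])

```text
clock: 22.6
tool_pos: [0.5921, 0.3214, 0.2001]
tool_rot: [[-0.931, -0.13, -0.342], [-0.121, 0.992, -0.047], [0.345, -0.002, -0.938]]
ft_force: [-0.0, -0.1, -1.5]
width: 0.0154
grip_force: 50.0
```

Request:
apply_moves(increments=[0,0,0,0,0,0,-1,0,0,0,0,0,0,-1,0,0,0,0,0,0,-1,0,0,0,0,0,0,-1])

```text
clock: 23.1
tool_pos: [0.5942, 0.3212, 0.2033]
tool_rot: [[-0.933, -0.128, -0.337], [-0.12, 0.992, -0.044], [0.34, -0.0, -0.94]]
ft_force: [0.0, 0.7, -1.4]
width: 0.0152
grip_force: 50.0
```

```bash
python3 dip.py | head -9; python3 - <<'E'
from h import *
p=vision.grab_frame("scene");w=cloud(p)
for q in ("cover","spray_can","carton","screwdriver","bearing"): print(q,[(np.round(r["xyz"],3),round(r["score"],2)) for r in vision.tip_of(p,q)[:2]])
cv2.imwrite("pics/end.png",p["image"]); print(np.abs(get_state()["joint_velocities"]).max())
E
```

```text
grip [0.6006 0.322  0.2212] dip x by tool [0.9918 0.1279 0.0028] F [ 0.0329  0.7481 -1.3828] 49.98769920319319
expected tip [0.4618 0.3041 0.2208]
top 20 rod x range -0.06189702568669123 -0.04355944779824222 y fit [0.1084 0.0028] z fit [0.1833 0.0126]
collar 95 [-0.0493 -0.019  -0.0162] [-0.0253  0.0021  0.021 ]
dip_tip []
dipstick [(array([0.5665, 0.3193, 0.222 ]), 0.75, array([-0.0342,  0.0017,  0.0009]))]
scene 17 rod x range -0.1360210928834898 -0.07827872641207625 y fit [-0.0716 -0.0103] z fit [-0.0736 -0.005 ]
collar 11 [-0.0382 -0.019  -0.0093] [-0.0305 -0.0137  0.0077]
dip_tip [(array([0.7429, 0.3411, 0.0241]), 0.89, array([ 0.143 ,  0.0008, -0.1975]))]
cover [(array([0.495, 0.023, 0.116]), 0.83)]
spray_can [(array([0.742, 0.223, 0.001]), 0.97)]
carton [(array([ 0.783,  0.04 , -0.001]), 0.91)]
screwdriver [(array([ 0.768, -0.196,  0.002]), 0.84)]
bearing [(array([ 0.654, -0.426, -0.004]), 0.57), (array([0.565, 0.317, 0.22 ]), 0.46)]
0.0013378099266595537
```

View pics/end.png

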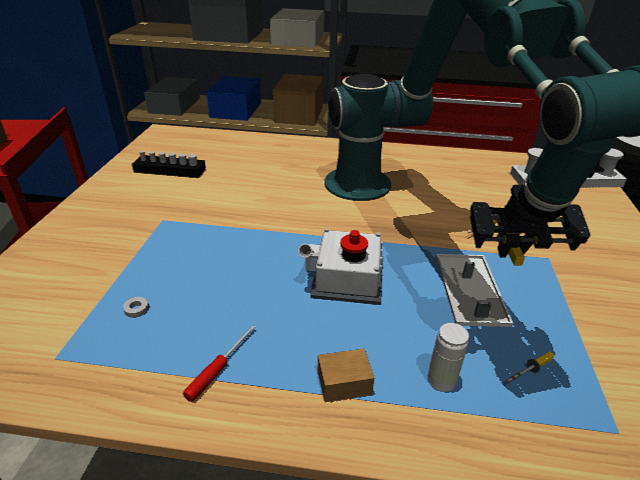

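The cover is seated at (354,243), the dipstick is held level at (515,255) above the tray, and the bystanders haven't moved. Handing in.

```bash
python3 -c "
from h import *
print(order.hand_in())"
```

```text
the job is handed in; nothing more can be done
None
```

I've handed the job in at about 23 s, with no verdict returned: the cover is seated and released, the dipstick went in until its collar stopped and came right out, and it is now held level with its tip about 22 cm above the tray.

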